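# Draw the drop bolt and open the fixed leaf of a beam enclosure

### The job

One leaf of the beam enclosure's double door already stands open; the other is still held shut by its drop bolt. Draw that bolt fully up out of its keeper, then swing that leaf wide open towards the robot, about square to the doorway, and leave it standing there with the bolt still drawn up.

Things in the scene. Friction and masses are not known exactly. Their poses are not given: they have to be found in the camera images.
- bolt_knob (a point): Centre of the round steel knob (26 mm across, 28 mm tall) topping the upright 10 mm bolt rod at the shut leaf's free edge, 13 mm before the leaf. Knob centre is 157 mm above the table with the bolt down; the leaf (178 mm wide, 8 thick) tops at 126 mm. The smaller, lower screw heads (20 mm) on the corner posts are fixed. Axes as leaf_pull.
- bolt (a joint): How far the bolt is drawn up, m: 0 down in its keeper on the sill (the leaf is locked), 0.03 fully up at its stop. It comes free of the keeper at about 0.015. It slides with about 3 N of friction and stays where it is left.
- leaf_pull (a point): On the axis of the shut leaf's pull, an upright round bar, 16 mm across, top 150 mm above the table; this point at 135. Arms (tops at 84 and 114 mm) hold it 45 mm before the leaf. Axes turn with the leaf: z up, x into the enclosure when shut, y from free edge to hinge. Hinge axis: +45 mm x, +90 mm y from here; bolt knob: +32 mm x, -73 mm y. The open leaf has the same pull but no bolt.
- leaf (a joint): Opening angle of the bolted leaf, rad: 0 shut, grows as its free edge swings out of the doorway towards the robot (clockwise seen from above), 1.57 square to the doorway, stop at 1.8. Light friction hinge: about 1 N at the pull moves it and it stays where left. Locked while the bolt is down.

How it is judged (in metres and radians):
On the way:
1. the bolt is drawn up out of its keeper with the leaf still shut (value of joint bolt above 0.02 m and value of joint leaf below 0.15 rad), for 0.1 s.
At the end, for the whole second after the job is handed in: The leaf that was bolted stands open by at least 1.25 rad (72 degrees) and at rest, and its bolt is still drawn up by at least 20 mm (value of joint leaf above 1.25 rad and value of joint bolt above 0.02 m and velocity of joint leaf between -0.05 and 0.05 rad/s); the robot touches nothing.
It also fails if it takes over 43 s, if anything falls off the work surface, if the arm or the gripper's body presses on something with over 40 N, if the wrist force passes 120 N, or if a joint passes its speed limit or range.

### The arm

A 6-joint arm with a two-finger parallel gripper is mounted at the origin on the work surface. World frame = base frame: x ahead of the robot, y to its left, z up, the work surface at z = 0. Lengths are in m, angles in degrees, forces in N, time in s.
With the tool pointing down it reaches from about 0.375 to 0.9 m from the base axis. Payload 3.1 kg.
Tool frame: the origin (TCP) lies midway between the tips of the shut fingers; the grasp point (between the pads) lies 19 mm behind it; z points along the fingers, y is the direction in which the jaws open and shut (so a half turn about z gives the same grasp; the last joint's range is limited). The gripper opens to 87 mm and grips with 3 to 60 N. Pads are 19 mm wide; open, the fingers measure 117 mm over their backs; the gripper's body (75 mm by 190 mm) begins 51 mm behind the grasp point.
Start: joints at [60.017, 30.224, 82.088, -0, 67.689, -10.227], TCP at [0.211, 0.588, 0.184] pointing down, gripper open.
Joint ranges: [-176.69, 176.69], [-43.24, 126.21], [12.49, 139.97], [-82, 262], [0, 151.66], [-163.58, 163.58]. Speed limits (degrees/s): [159.86, 159.86, 180, 180, 180, 180].

### API

Orientations are given as a 3x3 rotation matrix whose columns are the frame's x, y, z axes.
In Python, from rig import bot gives the robot as it stands.
- The arm moves only by the tool carry_out, never from a script. Its arguments are lists of equal length, an entry for each row: "grip": the gripper's target within -1 to 1 (fully open at 1, half-way at 0, shut at -1); "slide": the shift along the tool's x, y, z in mm, a list of three; "twist": the turn, a rotation vector about the tool's x, y, z in rad, a list of three. In form: {"grip": [grip, ...], "slide": [[dx, dy, dz], ...], "twist": [[wx, wy, wz], ...]}. A call has 1 to 12 rows; each row shifts and turns the pose as measured when the row begins, along the tool's axes as they then stand; what a row does not reach is not made up. A row lasts 1/10 s, in which the tool goes at most 50 mm and 8.59 degrees, less where a joint would pass 70% of its speed; a pose out of reach is approached as far as the arm can. A call is refused whole if a number of a shift passes 50 or a number of a turn 0.15, either way. A call with a gripper value outside its range is refused whole. The fingers move at their own pace and stop on an object; the grip force is fixed at half the most. Time passes only in rows, so rows that do not move let the fingers close. It gives the time, the measured TCP pose, the force and the opening at its end, in the units of the state.
- bot.read_state(): the state, without advancing time (a new reading comes with each control period).
- bot.capture(name): name is "scene" or "top" or "wrist"; returns a dict with "color" (384x512x3 uint8, red, green, blue), "depth" (384x512 float32, m along the optical axis (not along the pixel's ray), 0 where there is no reading), "fx", "fy", "cx", "cy" (pixels), "position" and "rotation" of the camera in the world; the wrist camera has in their place "T_tool_cam" (4x4, takes a point from camera to tool coordinates, whose origin is the TCP and whose axes are the flange's). Camera axes: x right, y up, looking along -z (the intrinsics and any distortion apply to the point x, -y, -z); pixel columns grow to the right and rows downward; lengths in m; the calibration is good to about 2 mm. A picture is of the moment at which its call begins: read the wrist's pose just before it.
- bot.hand_in(): hands the job in, once; it reports no verdict.
The state is a dict: "time_s": time; "joint_positions": joint angles; "qvel": joint speeds; "tau": joint torques, N m; "position": TCP position; "tcp_rot": TCP orientation; "force": force on the tool from outside, world axes, zero at the start; "moment": the same for the moment, N m; "opening": opening from 0.0 (shut) to 1.0 (fully open).
Only numpy, scipy, OpenCV 4.12 (cv2) and the standard library are available. Lean on these libraries where they do the work, as an engineer would, in place of code of your own. Each camera call takes 0.05 s, during which the arm holds its last target.

## Working session

There is one attempt and no reset: what is moved stays moved. The work goes in short steps, Python scripts to look and compute and a tool call to move; the robot and the scene stay as the last step left them, time stands still between calls to the robot, and variables do not carry over. Pictures are saved under pics/ and viewed, and the job is handed in when it is done.

Besides the shell and the picture viewer there is one more tool, called after "Emit:" in YAML: its name, and indented under it one key for each argument. carry_out: Moves the arm, as the interface text tells. Its arguments: {"type":"object","properties":{"grip":{"type":"array"},"slide":{"type":"array"},"twist":{"type":"array"}},"required":["grip","slide","twist"]}

```bash
ls; mkdir -p pics
python3 - <<'E'
from rig import bot
import cv2,numpy as np
s=bot.read_state();print(s)
for n in ["scene","top"]:
    c=bot.capture(n);np.savez(n+"0.npz",**c)
    cv2.imwrite(f"pics/{n}0.png",cv2.resize(c["color"][:,:,::-1],(800,600)))
    print(n,c["fx"],c["cx"],c["cy"],c["position"],c["rotation"],[k for k in c])
E
```

```text
pics
{'time_s': 0.0, 'joint_positions': array([ 6.00166033e+01,  3.02782087e+01,  8.21588785e+01,  2.21567615e-04,
        6.76905287e+01, -1.02265643e+01]), 'qvel': array([ 0.00270761,  0.0209149 , -0.1324297 , -0.01799507, -0.03956577,
        0.05396594]), 'tau': array([-1.69538256e-03, -4.40046501e+01, -1.76589614e+01,  6.31876267e-02,
        5.82797604e-02, -1.48864947e-04]), 'position': array([0.21080163, 0.58747756, 0.18346604]), 'tcp_rot': array([[-9.41134992e-01,  3.38029112e-01, -1.11619861e-03],
       [ 3.38030719e-01,  9.41133103e-01, -1.92744833e-03],
       [ 3.98957814e-04, -2.19129849e-03, -9.99997520e-01]]), 'force': array([-0.91353759, -0.15105072,  0.18213243]), 'moment': array([-0.01258397, -0.00113929,  0.00713478]), 'opening': 0.9965863949454544}
scene 429.53911056299285 254.73281060752797 190.9265845055854 [0.98565147 0.28101849 0.58770244] [[-5.63345475e-01 -6.11604746e-01  5.55501134e-01]
 [ 8.26221351e-01 -4.17333039e-01  3.78406414e-01]
 [ 3.93817426e-04  6.72140439e-01  7.40423578e-01]] ['color', 'depth', 'fx', 'fy', 'cx', 'cy', 'position', 'rotation']
top 408.255412088591 251.17473123424756 188.19950187891715 [0.48107622 0.0277105  0.75025656] [[ 0.01881762  0.98180386 -0.18896314]
 [-0.99913236  0.01144249 -0.04004493]
 [-0.03715406  0.18955274  0.98116733]] ['color', 'depth', 'fx', 'fy', 'cx', 'cy', 'position', 'rotation']
```

View pics/scene0.png

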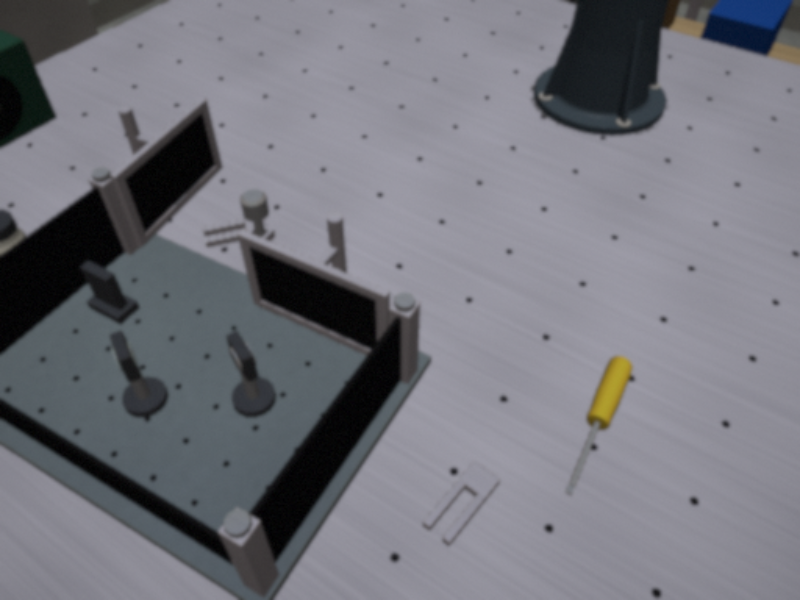

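View pics/top0.png

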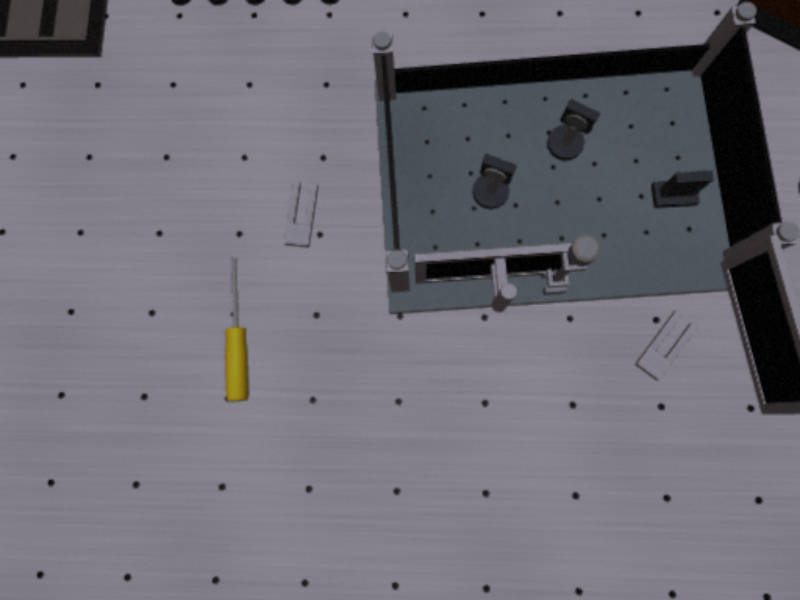

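The scene view shows the knob at about (255,200) and the pull at (337,228). In the top view the knob is at (585,250), the shut leaf's pull top at about (506,290) and the fixed hinge post screw at (398,260). The hinge is on the +y side.

```bash
cat > h.py <<'E'
import numpy as np,cv2
def ray(c,u,v):
    d=np.array([(u-c["cx"])/c["fx"],-(v-c["cy"])/c["fy"],-1.0]);return c["rotation"]@d
def onplane(c,u,v,z):
    d=ray(c,u,v);p=np.asarray(c["position"]);return p+d*(z-p[2])/d[2]
def proj(c,P):
    q=np.asarray(c["rotation"]).T@(np.asarray(P)-c["position"]);return np.array([c["cx"]+c["fx"]*q[0]/-q[2],c["cy"]-c["fy"]*q[1]/-q[2]])
E
python3 - <<'E'
import numpy as np,cv2
from h import *
c=dict(np.load("top0.npz"));s=dict(np.load("scene0.npz"))
a=c["color"][140:200,235:395,::-1];cv2.imwrite("pics/topz.png",cv2.resize(a,(800,300),interpolation=cv2.INTER_CUBIC))
a=s["color"][110:185,125:275,::-1];cv2.imwrite("pics/scz.png",cv2.resize(a,(800,400),interpolation=cv2.INTER_CUBIC))
E
```

```text
(no output)
```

View pics/topz.png

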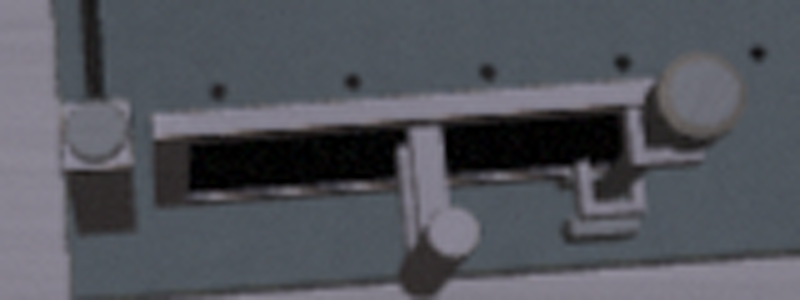

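View pics/scz.png

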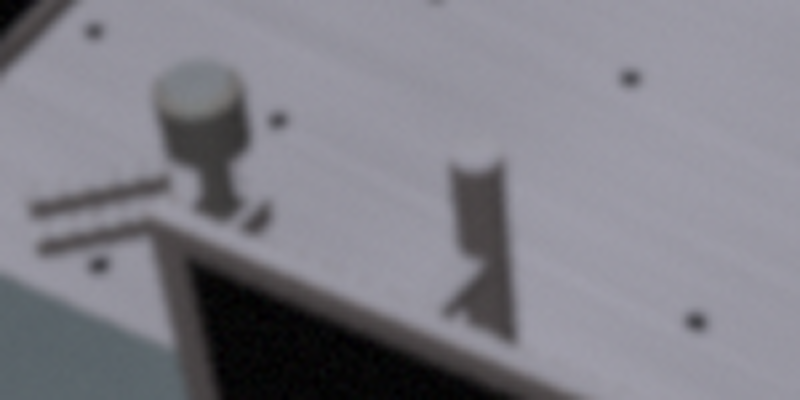

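In the zoomed top view, the knob's top disc is at (700,95), which is raw pixel (375,159). The pull top is at (454,232), raw (325.8,186.4). In the scene zoom they are at about raw (162.5,127) and (214.6,139.6).

Run:
```python
import numpy as np
from h import *
c=dict(np.load("top0.npz"));s=dict(np.load("scene0.npz"))
def tri(p,q):
    d1=ray(c,*p);d2=ray(s,*q);A=np.stack([d1,-d2],1);b=s["position"]-c["position"]
    t=np.linalg.lstsq(A,b,rcond=None)[0];P=c["position"]+d1*t[0];Q=s["position"]+d2*t[1];return P,Q
k=onplane(c,374.9,158.9,.171);p=onplane(c,325.8,186.3,.150)
print("top",k,p);print("scene",onplane(s,162.5,126.9,.171),onplane(s,214.6,139.6,.15))
print("tri",tri((374.9,158.9),(162.5,126.9)),tri((325.8,186.3),(214.6,139.6)))
print("depth",c["depth"][159,375],s["depth"][127,162])
d=k-p;print(d,np.hypot(*d[:2]),np.hypot(32,73))
th=np.arctan2(d[1],d[0])-np.arctan2(-73,32);print("yaw",np.degrees(th))
R=np.array([[np.cos(th),-np.sin(th)],[np.sin(th),np.cos(th)]])
h=p[:2]+R@[.045,.09];print("hinge",h)
a=onplane(c,235+155/5,140+125/5,.126);b=onplane(c,235+640/5,140+90/5,.126)
print("leaf dir", a,b,np.degrees(np.arctan2(*(a-b)[[0,1]])))
for ang in(0,45,90,103):
    t=np.radians(ang);v=p[:2]-h;C=np.array([[np.cos(t),np.sin(t)],[-np.sin(t),np.cos(t)]]);q=h+C@v;v2=k[:2]-h;print(ang,"pull",q,np.hypot(*q),"knob",h+C@v2)
```

```text
top [ 0.63797575 -0.12729634  0.171     ] [ 0.60085724 -0.05896654  0.15      ]
scene [ 0.64353919 -0.12117452  0.171     ] [ 0.60377455 -0.05412848  0.15      ]
tri (array([ 0.63946605, -0.12876866,  0.16549798]), array([ 0.63844238, -0.12716642,  0.16479195])) (array([ 0.6015475 , -0.05946603,  0.14654092]), array([ 0.60024788, -0.0572236 ,  0.14595777]))
depth 0.5929246 0.652076
[ 0.03711851 -0.0683298   0.021     ] 0.07776082388922018 79.7057087039567
yaw 4.841408617642676
hinge [0.63810087 0.03451026]
leaf dir [0.63874777 0.03054542 0.126     ] [ 0.65145641 -0.12097644  0.126     ] -4.794367019492737
0 pull [ 0.60085724 -0.05896654] 0.6037437209093118 knob [ 0.63797575 -0.12729634]
45 pull [ 0.54566757 -0.0052526 ] 0.5456928496496553 knob [ 0.52359785 -0.07981581]
90 pull [0.54462407 0.07175389] 0.5493304982602178 knob [0.47629426 0.03463538]
103 pull [0.55539787 0.09182704] 0.5629378247954133 knob [0.4804695  0.07103074]
```

Emit:
carry_out:
  grip: [1, 1, 1, 1, 1, 1, 1, 1, 1, 1, 1, 1]
  slide:
    - [0, 0, -30]
    - [-20, -16, -25]
    - [-36, -29, -10]
    - [-36, -29, 0]
    - [-36, -29, 0]
    - [-36, -29, 0]
    - [-36, -29, 0]
    - [-36, -29, 0]
    - [-36, -29, 0]
    - [-36, -29, 0]
    - [-36, -29, 0]
    - [-36, -29, 0]
  twist:
    - [0, 0, 0]
    - [0, 0, 0]
    - [0, 0, 0]
    - [0, 0, 0]
    - [0, 0, 0]
    - [0, 0, 0]
    - [0, 0, 0]
    - [0, 0, 0]
    - [0, 0, 0]
    - [0, 0, 0]
    - [0, 0, 0]
    - [0, 0, 0]

```text
time_s: 1.3
position: [0.4702, 0.1606, 0.2473]
tcp_rot: [[-0.945, 0.326, -0.005], [0.326, 0.945, -0.005], [0.003, -0.007, -1.0]]
force: [0.8, 0.6, 0.5]
opening: 0.996
```

Emit:
carry_out:
  grip: [1, 1, 1, 1, 1, 1, 1, 1, 1, 1, 1, 1]
  slide:
    - [-36, -31, 0]
    - [-36, -31, 0]
    - [-36, -31, 0]
    - [-36, -31, 0]
    - [-36, -31, 0]
    - [-36, -31, 0]
    - [-20, -17, 0]
    - [0, 0, 0]
    - [0, 0, 0]
    - [0, 0, 0]
    - [0, 0, 0]
    - [0, 0, 0]
  twist:
    - [0, 0, 0]
    - [0, 0, 0]
    - [0, 0, 0]
    - [0, 0, 0]
    - [0, 0, 0]
    - [0, 0, 0]
    - [0, 0, 0]
    - [0, 0, -0.11]
    - [0, 0, -0.11]
    - [0, 0, -0.11]
    - [0, 0, -0.08]
    - [0, 0, 0]

```text
time_s: 2.5
position: [0.6308, -0.1299, 0.2395]
tcp_rot: [[-0.997, -0.081, -0.015], [-0.081, 0.997, -0.002], [0.015, -0.001, -1.0]]
force: [-0.4, 0.4, -0.1]
opening: 1.0
```

```bash
cat > w.py <<'E'
from rig import bot
import cv2,numpy as np,sys
s=bot.read_state();c=bot.capture("wrist");n=sys.argv[1]
np.savez(n+".npz",pos=s["position"],rot=s["tcp_rot"],**c)
cv2.imwrite(f"pics/{n}.png",cv2.resize(c["color"][:,:,::-1],(800,600)))
print(s["time_s"],s["position"],s["tcp_rot"].round(3),s["force"],s["opening"],s["joint_positions"].round(1))
E
python3 w.py w1
```

```text
2.5 [ 0.63080055 -0.12991884  0.23946556] [[-0.997 -0.081 -0.015]
 [-0.081  0.997 -0.002]
 [ 0.015 -0.001 -1.   ]] [-0.43228531  0.3788268  -0.05501325] 0.9995148723942541 [ -21.3   29.1   74.7   -0.4   76.8 -115.9]
```

View pics/w1.png

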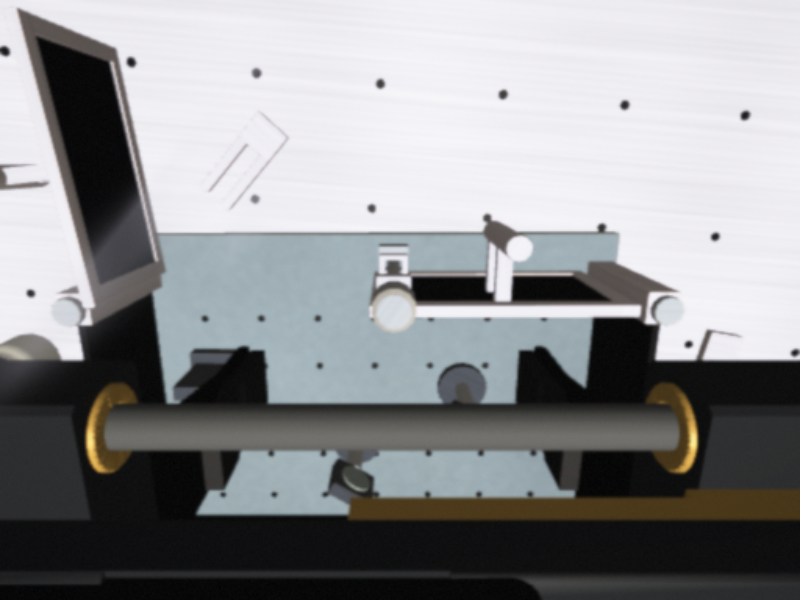

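The wrist view shows the knob's top disc at (395,307), the pull top at (519,248) and the leaf edge horizontal. The knob appears centred between the fingers sideways.

Run:
```python
import numpy as np
d=dict(np.load("w1.npz"));T=d["T_tool_cam"];R=d["rot"];p=d["pos"]
o=p+R@T[:3,3];W=R@T[:3,:3]
def on(u,v,z):
    u=u*.64;v=v*.64
    r=W@np.array([(u-d["cx"])/d["fx"],-(v-d["cy"])/d["fy"],-1]);return o+r*(z-o[2])/r[2]
k=on(395,307,.171);q=on(519,248,.150);print(k,q,k-q)
t=np.array([k[0],k[1],.138]);print(R.T@(t-p), d["depth"][196,253], o)
a=on(405,311,.126);b=on(640,311,.126);print(np.degrees(np.arctan2(*(b-a)[:2])))
```

```text
[ 0.63632971 -0.12772352  0.171     ] [ 0.60129857 -0.05853704  0.15      ] [ 0.03503114 -0.06918648  0.021     ]
[-0.007189    0.00186339  0.10136813] 0.28117013 [ 0.55813906 -0.13569404  0.44047839]
-4.5791826021322155
```

Emit:
carry_out:
  grip: [1, 1, 1, 1, 1, 1]
  slide:
    - [-7, 2, 10]
    - [0, 0, 30]
    - [0, 0, 30]
    - [0, 0, 20]
    - [0, 0, 5]
    - [0, 0, 0]
  twist:
    - [0, -0.015, 0]
    - [0, 0, 0]
    - [0, 0, 0]
    - [0, 0, 0]
    - [0, 0, 0]
    - [0, 0, 0]

```text
time_s: 3.15
position: [0.6386, -0.1268, 0.1422]
tcp_rot: [[-0.998, -0.07, 0.003], [-0.07, 0.998, -0.002], [-0.003, -0.002, -1.0]]
force: [0.0, 1.1, 0.1]
opening: 0.999
```

Emit:
carry_out:
  grip: [0.5, 0, -0.5, -1, -1, -1, -1, -1, -1, -1]
  slide:
    - [1, 0, 3]
    - [0, 0, 0]
    - [0, 0, 0]
    - [0, 0, 0]
    - [0, 0, 0]
    - [0, 0, 0]
    - [0, 0, 0]
    - [0, 0, 0]
    - [0, 0, 0]
    - [0, 0, 0]
  twist:
    - [0, 0, -0.01]
    - [0, 0, 0]
    - [0, 0, 0]
    - [0, 0, 0]
    - [0, 0, 0]
    - [0, 0, 0]
    - [0, 0, 0]
    - [0, 0, 0]
    - [0, 0, 0]
    - [0, 0, 0]

```text
time_s: 4.15
position: [0.6407, -0.128, 0.1445]
tcp_rot: [[-0.997, -0.08, 0.012], [-0.08, 0.997, -0.005], [-0.011, -0.006, -1.0]]
force: [0.1, 0.4, 0.5]
opening: 0.172
```

Emit:
carry_out:
  grip: [-1, -1]
  slide:
    - [0, 0, 0]
    - [0, 0, 0]
  twist:
    - [0, 0, 0]
    - [0, 0, 0]

```text
time_s: 4.35
position: [0.6406, -0.128, 0.1443]
tcp_rot: [[-0.997, -0.08, 0.011], [-0.08, 0.997, -0.005], [-0.011, -0.006, -1.0]]
force: [-0.0, -0.0, -0.6]
opening: 0.033
```

```bash
python3 w.py w2
```

```text
4.35 [ 0.64060723 -0.12797299  0.14431964] [[-0.997 -0.08   0.011]
 [-0.08   0.997 -0.005]
 [-0.011 -0.006 -1.   ]] [-0.0086808  -0.02900383 -0.57484821] 0.03265414695925293 [ -21.1   34.6   80.7   -0.    64.  -115.6]
```

View pics/w2.png

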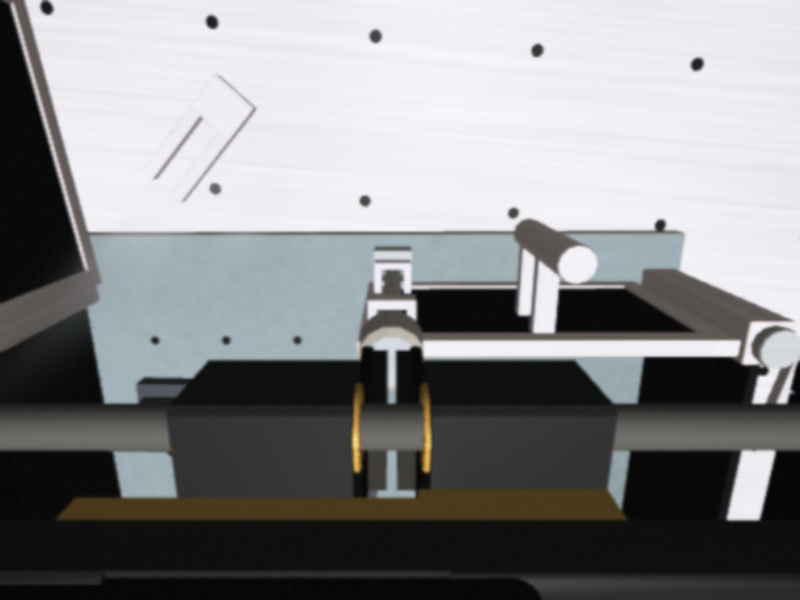

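The picture shows the fingers shut at (390,420) with the knob's disc still visible in front of them at (391,330). The grasp closed on nothing, so I'll measure the offset using depth.

Run:
```python
import numpy as np,cv2
for n,pts in (("w1",[(395,307),(519,248),(450,311),(65,311),(668,308)]),("w2",[(391,322),(391,333),(577,264),(600,346),(390,430),(375,360),(375,400),(375,480),(408,480),(775,346)])):
    d=dict(np.load(n+".npz"));T=d["T_tool_cam"];R=d["rot"];p=d["pos"]
    if n=="w1":print(T.round(3),d["fx"],d["fy"],d["cx"],d["cy"])
    for u,v in pts:
        u*=.64;v*=.64;z=d["depth"][int(v),int(u)]
        t=T@np.array([(u-d["cx"])/d["fx"]*z,-(v-d["cy"])/d["fy"]*z,-z,1])
        print(n,int(u),int(v),round(float(z),4),"tool",t[:3].round(4),"world",(p+R@t[:3]).round(4))
    if n=="w2":
        cv2.imwrite("pics/w2z.png",cv2.resize(d["color"][180:330,190:310,::-1],(480,600),interpolation=cv2.INTER_CUBIC))
```

```text
[[-0.002  0.962  0.273  0.076]
 [ 1.     0.001  0.001 -0.   ]
 [ 0.     0.273 -0.962 -0.2  ]
 [ 0.     0.     0.     1.   ]] 324.56286726935105 324.56286726935105 250.2599404519817 189.4508813235233
w1 252 196 0.2822 tool [-0.0072  0.0018  0.0699] world [ 0.6368 -0.1277  0.1695]
w1 332 158 0.2933 tool [0.0223 0.0737 0.0898] world [ 0.6013 -0.0585  0.1499]
w1 288 199 0.3282 tool [-0.0232  0.0377  0.1131] world [ 0.6492 -0.0907  0.126 ]
w1 41 199 0.3274 tool [-0.0226 -0.2109  0.1123] world [ 0.6688 -0.3386  0.1271]
w1 427 197 0.3259 tool [-0.0209  0.1776  0.1116] world [0.6356 0.0485 0.1274]
w2 250 206 0.1923 tool [ 0.0138 -0.0003 -0.0176] world [ 0.6267 -0.1293  0.1618]
w2 250 213 0.187 tool [ 0.0116 -0.0003 -0.0238] world [ 0.6288 -0.1291  0.168 ]
w2 369 168 0.1981 tool [ 0.0336  0.0723 -0.006 ] world [ 0.6012 -0.0585  0.1495]
w2 384 221 0.2329 tool [-0.01    0.0956  0.0179] world [ 0.6432 -0.032   0.126 ]
w2 249 275 0.0841 tool [ 0.0315 -0.0004 -0.1251] world [ 0.6078 -0.1302  0.269 ]
w2 240 230 0.1649 tool [ 0.0108 -0.0055 -0.0471] world [ 0.6297 -0.1341  0.1913]
w2 240 256 0.1392 tool [ 0.0104 -0.0047 -0.0739] world [ 0.6298 -0.1331  0.2181]
w2 240 307 0.1297 tool [-0.0048 -0.0044 -0.0881] world [ 0.6448 -0.1315  0.2325]
w2 261 307 0.1313 tool [-0.0058  0.0041 -0.0867] world [ 0.6451 -0.123   0.231 ]
w2 496 221 0.2296 tool [-0.0089  0.1735  0.0148] world [0.6359 0.0456 0.1286]
```

View pics/w2z.png

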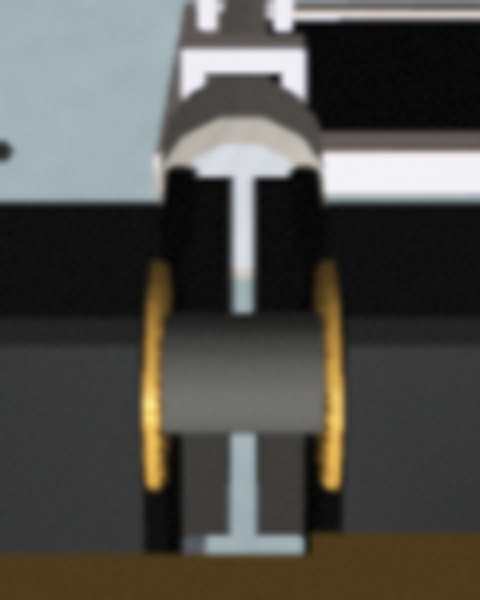

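Run:
```python
import numpy as np,cv2
d=dict(np.load("w2.npz"));T=d["T_tool_cam"];R=d["rot"];p=d["pos"]
for u in (236,240,244,250):
  for v in range(204,320,5):
    z=d["depth"][v,u]
    t=T@np.array([(u-d["cx"])/d["fx"]*z,-(v-d["cy"])/d["fy"]*z,-z,1])
    print(u,v,round(float(z),4),"tool",(1000*t[:3]).round(1),"z",(p+R@t[:3])[2].round(4))
from rig import bot
for n in ["scene","top"]:
    c=bot.capture(n);np.savez(n+"1.npz",**c)
    cv2.imwrite(f"pics/{n}1.png",cv2.resize(c["color"][:,:,::-1],(800,600)))
```

```text
236 204 0.233 tool [  2.1 -10.6  21.3] z 0.123
236 209 0.1972 tool [ 10.5  -9.  -13.5] z 0.1577
236 214 0.1878 tool [ 10.9  -8.6 -23.2] z 0.1675
236 219 0.1878 tool [  8.1  -8.6 -24. ] z 0.1683
236 224 0.1682 tool [ 12.7  -7.7 -43.1] z 0.1873
236 229 0.1622 tool [ 12.5  -7.4 -49.3] z 0.1936
236 234 0.1564 tool [ 12.5  -7.2 -55.4] z 0.1996
236 239 0.1518 tool [ 12.1  -7.  -60.3] z 0.2045
236 244 0.1486 tool [ 11.2  -6.8 -63.8] z 0.2081
236 249 0.1446 tool [ 10.8  -6.6 -68.1] z 0.2124
236 254 0.137 tool [ 12.2  -6.3 -75.7] z 0.2199
236 259 0.0861 tool [  34.6   -4.  -122.2] z 0.2662
236 264 0.0854 tool [  33.7   -4.  -123.2] z 0.2672
236 269 0.0838 tool [  33.2   -3.9 -125. ] z 0.2689
236 274 0.0837 tool [  32.    -3.9 -125.4] z 0.2694
236 279 0.0839 tool [  30.7   -3.9 -125.6] z 0.2696
236 284 0.0836 tool [  29.6   -3.9 -126.2] z 0.2702
236 289 0.1274 tool [  3.5  -5.9 -88.1] z 0.2324
236 294 0.1292 tool [  0.5  -6.  -87. ] z 0.2314
236 299 0.1297 tool [ -1.7  -6.  -87.1] z 0.2315
236 304 0.131 tool [ -4.4  -6.1 -86.6] z 0.231
236 309 0.1314 tool [ -6.6  -6.1 -86.8] z 0.2312
236 314 0
[... 2982 characters left out ...]
ol [-94.7  -0.8 133.2] z 0.0122
250 259 0.0858 tool [  34.7   -0.3 -122.4] z 0.2664
250 264 0.0852 tool [  33.8   -0.3 -123.3] z 0.2673
250 269 0.0848 tool [  32.7   -0.3 -124.1] z 0.268
250 274 0.0841 tool [  31.8   -0.3 -125. ] z 0.269
250 279 0.084 tool [  30.6   -0.3 -125.5] z 0.2694
250 284 0.084 tool [  29.4   -0.3 -125.9] z 0.2698
250 289 0.381 tool [-140.7   -0.9  134.6] z 0.0113
250 294 0.3823 tool [-147.1   -0.9  134.1] z 0.0119
250 299 0.3844 tool [-154.    -0.9  134.3] z 0.0117
250 304 0.3857 tool [-160.5   -1.   133.9] z 0.0122
250 309 0.388 tool [-167.6   -1.   134.2] z 0.012
250 314 0.3911 tool [-175.4   -1.   135.2] z 0.0111
250 319 0.0769 tool [  25.3   -0.3 -134.3] z 0.2784
```

View pics/scene1.png

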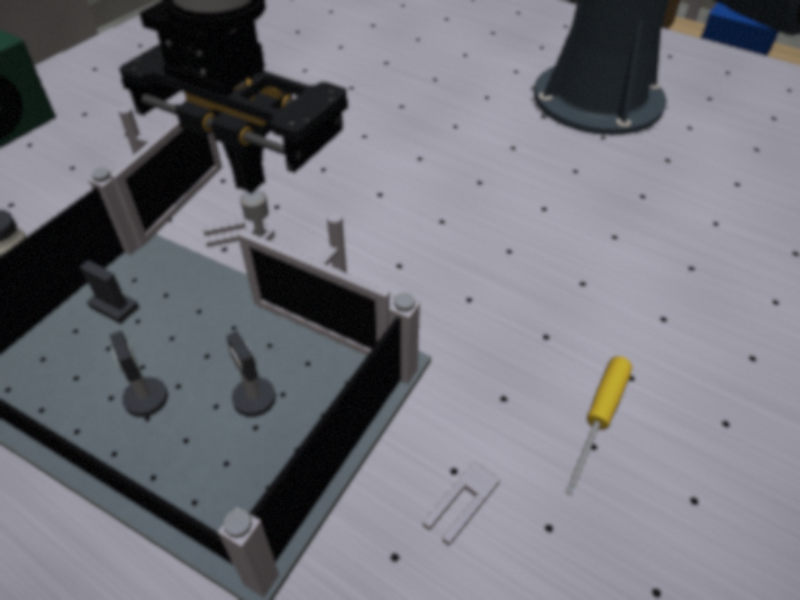

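The depth column explains the miss. The visible fingertips end at tool z ≈ -35 mm (world z ≈ 0.18), above the knob top at 0.170, and the scene picture shows the same gap. The fingers physically end about 35 mm short of the reported TCP. Sideways they are centred on the knob. I'll reopen, go lower in steps and check again.

Emit:
carry_out:
  grip: [1, 1, 1, 1, 1, 1, 1, 1, 1, 1, 1, 1]
  slide:
    - [0, 0, 0]
    - [0, 0, 0]
    - [0, 0, 0]
    - [0, 0, 0]
    - [0, 0, 0]
    - [0, 0, 0]
    - [0, 0, 0]
    - [0, 0, 0]
    - [2, 0, 8]
    - [0, 0, 8]
    - [0, 0, 4]
    - [0, 0, 0]
  twist:
    - [0, 0.01, 0]
    - [0, 0, 0]
    - [0, 0, 0]
    - [0, 0, 0]
    - [0, 0, 0]
    - [0, 0, 0]
    - [0, 0, 0]
    - [0, 0, 0]
    - [0, 0, 0]
    - [0, 0, 0]
    - [0, 0, 0]
    - [0, 0, 0]

```text
time_s: 5.7
position: [0.6379, -0.1281, 0.1221]
tcp_rot: [[-0.997, -0.079, -0.0], [-0.079, 0.997, -0.005], [0.001, -0.005, -1.0]]
force: [0.1, 0.5, -0.2]
opening: 0.972
```

```bash
python3 w.py w3
python3 - <<'E'
from rig import bot
import cv2,numpy as np
c=bot.capture("scene")
cv2.imwrite("pics/s3.png",cv2.resize(c["color"][0:180,60:300,::-1],(800,600),interpolation=cv2.INTER_CUBIC))
E
```

```text
5.7 [ 0.6379358  -0.12810498  0.12205422] [[-0.997 -0.079 -0.   ]
 [-0.079  0.997 -0.005]
 [ 0.001 -0.005 -1.   ]] [ 0.05367743  0.49823747 -0.19250015] 0.9721637165402572 [ -21.    36.2   81.5   -0.3   62.2 -115.4]
```

View pics/w3.png

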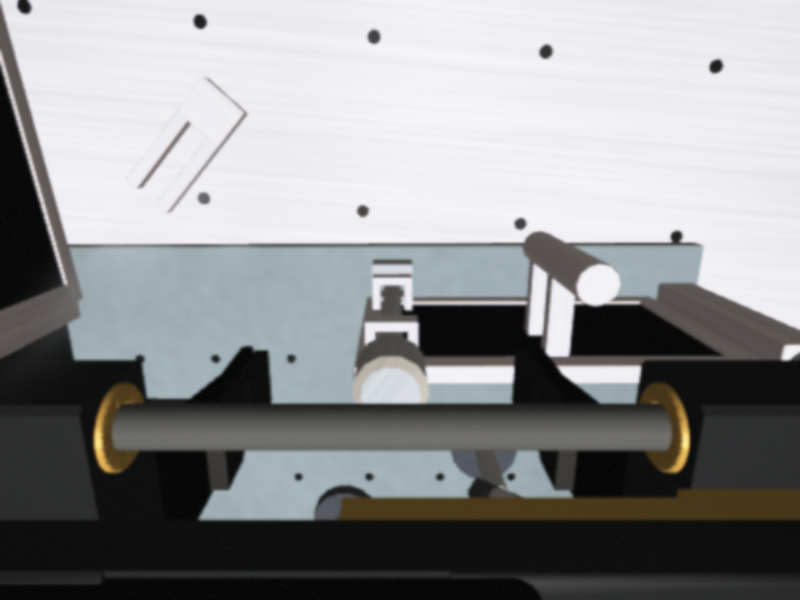

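View pics/s3.png

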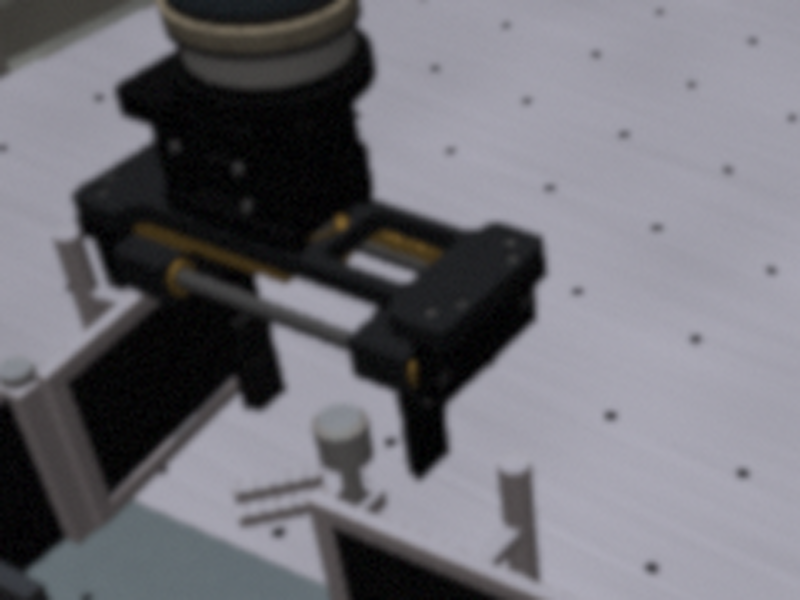

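The scene crop shows both fingers straddling the knob (340,430), with tips at about its top half. The path is clear, so I'll go about 19 mm lower and close.

Emit:
carry_out:
  grip: [1, 1, 1, 0, -1, -1, -1, -1, -1, -1, -1, -1]
  slide:
    - [0, 0, 8]
    - [0, 0, 8]
    - [0, 0, 3]
    - [0, 0, 0]
    - [0, 0, 0]
    - [0, 0, 0]
    - [0, 0, 0]
    - [0, 0, 0]
    - [0, 0, 0]
    - [0, 0, 0]
    - [0, 0, 0]
    - [0, 0, 0]
  twist:
    - [0, 0, 0]
    - [0, 0, 0]
    - [0, 0, 0]
    - [0, 0, 0]
    - [0, 0, 0]
    - [0, 0, 0]
    - [0, 0, 0]
    - [0, 0, 0]
    - [0, 0, 0]
    - [0, 0, 0]
    - [0, 0, 0]
    - [0, 0, 0]

```text
time_s: 7.0
position: [0.6395, -0.1284, 0.1033]
tcp_rot: [[-0.997, -0.079, 0.003], [-0.079, 0.997, -0.006], [-0.003, -0.006, -1.0]]
force: [-0.1, -0.2, -0.1]
opening: 0.286
```

Emit:
carry_out:
  grip: [-1, -1, -1, -1, -1, -1, -1]
  slide:
    - [0, 0, 0]
    - [0, 0, 0]
    - [0, 0, -5]
    - [0, 0, -6]
    - [0, 0, -6]
    - [0, 0, -5]
    - [0, 0, 0]
  twist:
    - [0, 0, 0]
    - [0, 0, 0]
    - [0, 0, 0]
    - [0, 0, 0]
    - [0, 0, 0]
    - [0, 0, 0]
    - [0, 0, 0]

```text
time_s: 7.7
position: [0.6388, -0.1284, 0.1252]
tcp_rot: [[-0.997, -0.079, 0.001], [-0.079, 0.997, -0.006], [-0.001, -0.006, -1.0]]
force: [0.5, 0.3, -0.9]
opening: 0.288
```

Emit:
carry_out:
  grip: [-1, -1, -1, -1]
  slide:
    - [0, 0, -4]
    - [0, 0, -3]
    - [0, 0, -3]
    - [0, 0, 0]
  twist:
    - [0, 0, 0]
    - [0, 0, 0]
    - [0, 0, 0]
    - [0, 0, 0]

```text
time_s: 8.1
position: [0.6369, -0.1283, 0.1333]
tcp_rot: [[-0.997, -0.078, -0.003], [-0.078, 0.997, -0.005], [0.003, -0.005, -1.0]]
force: [0.7, -0.1, -1.9]
opening: 0.288
```

```bash
python3 w.py w4
python3 - <<'E'
from rig import bot
import cv2,numpy as np
c=bot.capture("scene")
cv2.imwrite("pics/s4.png",cv2.resize(c["color"][30:180,100:300,::-1],(800,600),interpolation=cv2.INTER_CUBIC))
E
```

```text
8.1 [ 0.63694921 -0.12831758  0.13331216] [[-0.997 -0.078 -0.003]
 [-0.078  0.997 -0.005]
 [ 0.003 -0.005 -1.   ]] [ 0.7293217  -0.0851179  -1.89644975] 0.2880305858839257 [ -21.    35.4   81.    -0.4   63.6 -115.3]
```

View pics/s4.png

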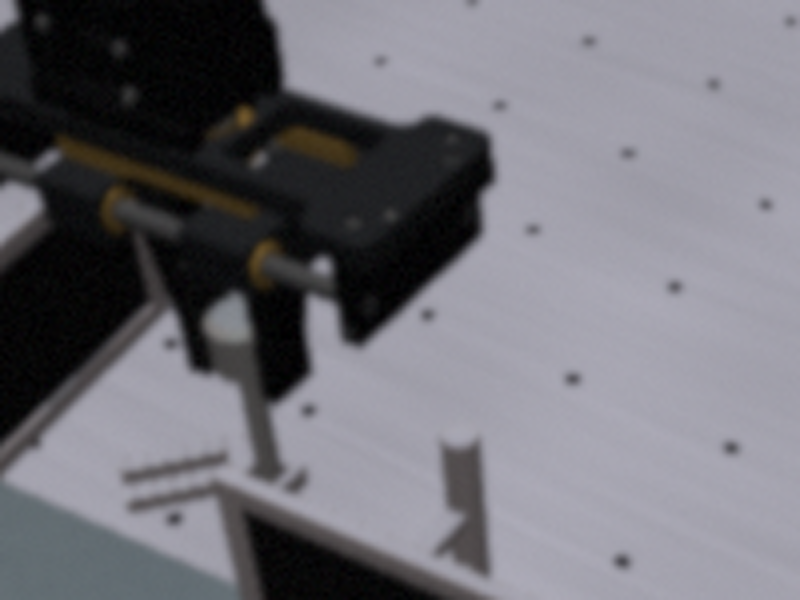

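The scene crop shows the knob raised about 30 mm between the fingers, with a long length of rod exposed and the leaf still shut. Next I swing it about the hinge, turning with the leaf.

Emit:
carry_out:
  grip: [-1, -1, -1, -1, -1, -1]
  slide:
    - [6, 1, 0]
    - [13, 1.6, 0]
    - [13, 1.6, 0]
    - [13, 1.6, 0]
    - [13, 1.6, 0]
    - [13, 1.6, 0]
  twist:
    - [0, 0, 0.04]
    - [0, 0, 0.08]
    - [0, 0, 0.08]
    - [0, 0, 0.08]
    - [0, 0, 0.08]
    - [0, 0, 0.08]

```text
time_s: 8.8
position: [0.5667, -0.1113, 0.1333]
tcp_rot: [[-0.93, 0.367, -0.003], [0.367, 0.93, -0.005], [0.001, -0.006, -1.0]]
force: [1.5, 0.5, -7.1]
opening: 0.288
```

```bash
cat > a.py <<'E'
from rig import bot
import numpy as np
s=bot.read_state();H=np.array([.6366,.0355]);r=s["position"][:2]-H
print(s["position"],s["force"],s["opening"],"r",np.hypot(*r),"leaf",-(np.arctan2(r[1],r[0])-np.arctan2(-.1635,.001))%6.283,"toolyaw",94.6-np.degrees(np.arctan2(s["tcp_rot"][1,1],s["tcp_rot"][0,1])),s["joint_positions"].round())
E
python3 a.py
```

```text
[ 0.56674569 -0.11129513  0.13333975] [ 1.51968101  0.48688254 -7.09318219] 0.28834176625484265 r 0.16256824848758114 leaf 0.45026804651059704 toolyaw 26.131642670489782 [-22.  30.  92.  -0.  58. -90.]
```

Emit:
carry_out:
  grip: [-1, -1, -1, -1, -1, -1, -1, -1]
  slide:
    - [13, 1.6, 0.3]
    - [13, 1.6, 0]
    - [13, 1.6, 0]
    - [13, 1.6, 0]
    - [13, 1.6, 0]
    - [13, 1.6, 0]
    - [13, 1.6, 0]
    - [13, 1.6, 0]
  twist:
    - [0, 0, 0.08]
    - [0, 0, 0.08]
    - [0, 0, 0.08]
    - [0, 0, 0.08]
    - [0, 0, 0.08]
    - [0, 0, 0.08]
    - [0, 0, 0.08]
    - [0, 0, 0.08]

```text
time_s: 9.6
position: [0.4915, -0.0343, 0.1333]
tcp_rot: [[-0.503, 0.864, -0.001], [0.864, 0.503, -0.002], [-0.001, -0.002, -1.0]]
force: [3.2, -1.1, -10.5]
opening: 0.289
```

```bash
python3 a.py
```

```text
[ 0.49150984 -0.03427917  0.13334041] [  3.22265955  -1.06019906 -10.53975418] 0.28885117037277563 r 0.16099778849825738 leaf 1.128631512270427 toolyaw 64.39284451109815 [-17.  24. 104.  -0.  52. -47.]
```

Emit:
carry_out:
  grip: [-1, -1, -1, -1, -1, -1, -1, -1]
  slide:
    - [13, 1.2, 0.5]
    - [13, 1.2, 0.5]
    - [13, 1.2, 0]
    - [13, 1.2, 0]
    - [13, 1.2, 0]
    - [6, 0.5, 0]
    - [0, 0, 0]
    - [0, 0, 0]
  twist:
    - [0, 0, 0.08]
    - [0, 0, 0.08]
    - [0, 0, 0.08]
    - [0, 0, 0.08]
    - [0, 0, 0.08]
    - [0, 0, 0.04]
    - [0, 0, 0]
    - [0, 0, 0]

```text
time_s: 10.4
position: [0.4762, 0.0384, 0.1334]
tcp_rot: [[-0.073, 0.997, 0.005], [0.997, 0.073, -0.002], [-0.002, 0.005, -1.0]]
force: [2.6, -2.0, -9.7]
opening: 0.287
```

```bash
python3 a.py
python3 - <<'E'
from rig import bot
import cv2,numpy as np
for n in ("top","scene"):
    c=bot.capture(n)
    cv2.imwrite(f"pics/{n}5.png",cv2.resize(c["color"][:,:,::-1],(800,600)))
E
```

```text
[0.47623838 0.03842391 0.13335076] [ 2.57123083 -2.01114114 -9.6871442 ] 0.2870486129040501 r 0.1603882756264663 leaf 1.5949583344117384 toolyaw 90.40817693398662 [ -9.  23. 106.  -0.  50. -13.]
```

View pics/scene5.png

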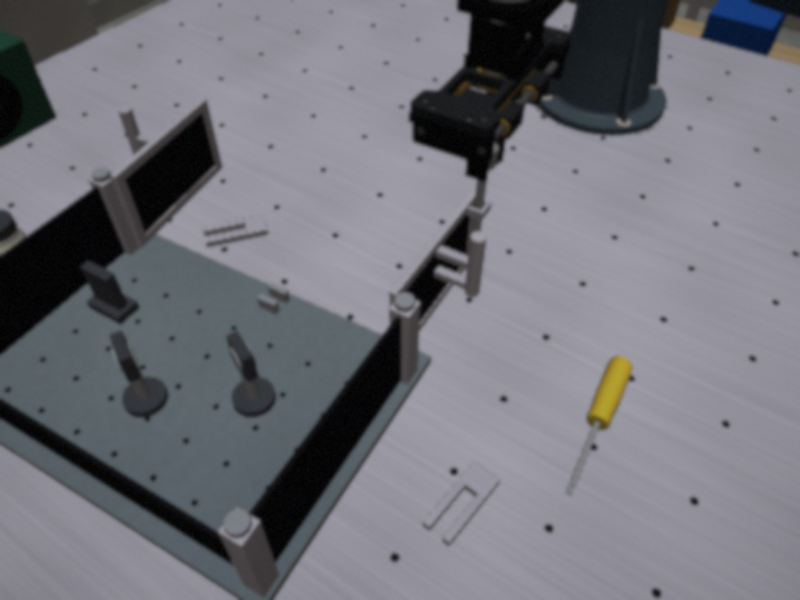

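The scene view shows the leaf square to the doorway, with the knob in the gripper at (483,160) and the rod drawn. I'll release and retreat upward.

Emit:
carry_out:
  grip: [-0.4, -0.2, 0, 0.3, 0.5, 0.5, 0.5, 0.5, 0.5]
  slide:
    - [0, 0, 0.5]
    - [0, 0, 0]
    - [0, 0, 0]
    - [0, 0, 0]
    - [0, 0, 0]
    - [0, 0, -10]
    - [0, 0, -30]
    - [0, 0, -40]
    - [0, 0, -30]
  twist:
    - [0, 0, 0]
    - [0, 0, 0]
    - [0, 0, 0]
    - [0, 0, 0]
    - [0, 0, 0]
    - [0, 0, 0]
    - [0, 0, 0]
    - [0, 0, 0]
    - [0, 0, 0]

```text
time_s: 11.4
position: [0.4744, 0.0376, 0.2484]
tcp_rot: [[-0.073, 0.997, 0.002], [0.997, 0.073, -0.001], [-0.001, 0.002, -1.0]]
force: [1.0, 0.2, -0.3]
opening: 0.749
```

Emit:
carry_out:
  grip: [0.5, 0.5, 0.5, 0.5]
  slide:
    - [0, 0, -30]
    - [0, 0, -10]
    - [0, 0, 0]
    - [0, 0, 0]
  twist:
    - [0, 0, 0]
    - [0, 0, 0]
    - [0, 0, 0]
    - [0, 0, 0]

```text
time_s: 11.8
position: [0.4769, 0.0375, 0.2981]
tcp_rot: [[-0.074, 0.997, 0.017], [0.997, 0.074, -0.003], [-0.005, 0.017, -1.0]]
force: [0.2, -0.5, -0.8]
opening: 0.747
```

```bash
python3 w.py w6
python3 - <<'E'
from rig import bot
import cv2,numpy as np
c=bot.capture("scene");np.savez("scene6.npz",**c)
cv2.imwrite("pics/scene6.png",cv2.resize(c["color"][:,:,::-1],(800,600)))
E
```

```text
11.8 [0.47688349 0.03750793 0.29805021] [[-0.074  0.997  0.017]
 [ 0.997  0.074 -0.003]
 [-0.005  0.017 -1.   ]] [ 0.22299879 -0.47672781 -0.75401328] 0.746803684879033 [ -8.9  10.8  94.   -0.   74.2 -13.1]
```

View pics/scene6.png

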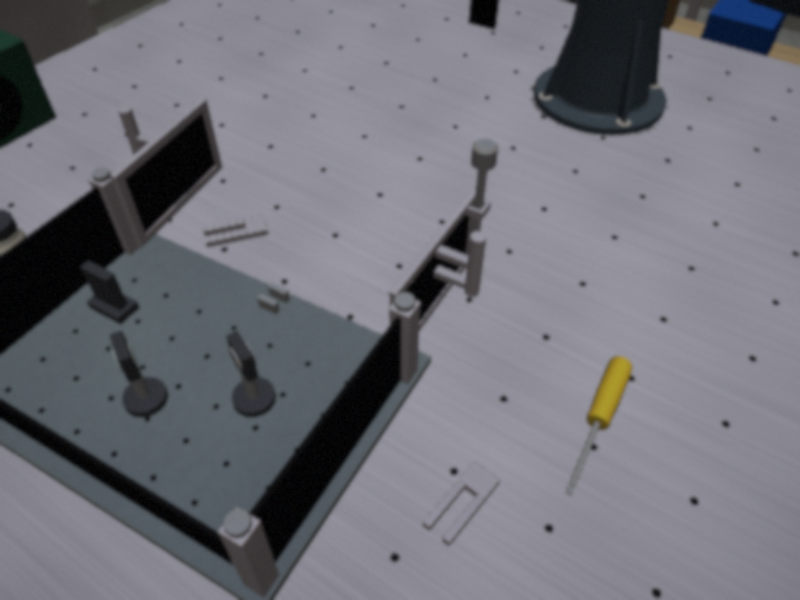

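View pics/w6.png

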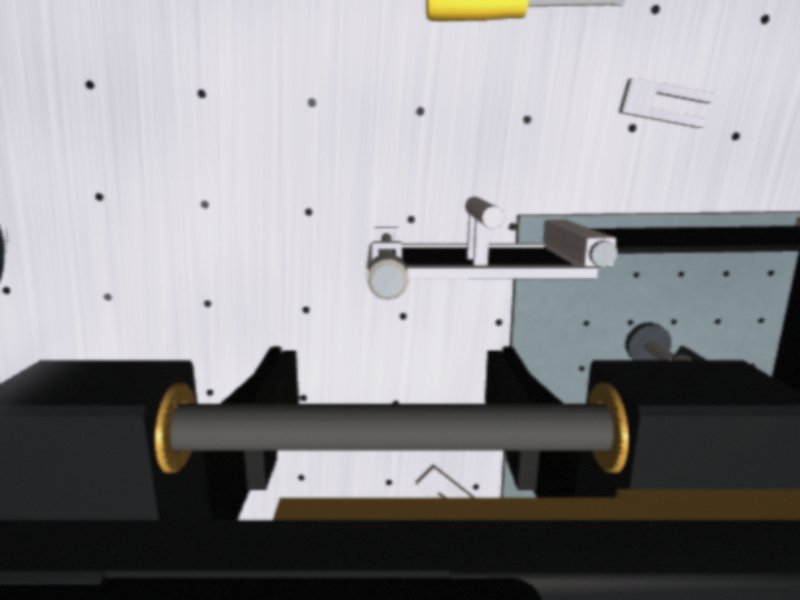

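The scene view shows the knob standing free at (484,150) with the rod exposed. The wrist view shows it at (388,278) and the leaf running to (600,270), with the gripper clear. I'll check the knob height from depth and the leaf angle, then hand in.

Run:
```python
import numpy as np
d=dict(np.load("w6.npz"));T=d["T_tool_cam"];R=d["rot"];p=d["pos"]
def P(u,v):
    u*=.64;v*=.64;z=float(np.median(d["depth"][int(v)-1:int(v)+2,int(u)-1:int(u)+2]))
    t=T@np.array([(u-d["cx"])/d["fx"]*z,-(v-d["cy"])/d["fy"]*z,-z,1]);return p+R@t[:3]
k=P(388,277);a=P(430,272);b=P(580,272)
print("knob top",k,"lift",k[2]-.170);v=b-a;print(a,b,"leaf rad",np.radians(94.7)-np.arctan2(v[1],v[0]))
from rig import bot
s=bot.read_state();print(s["force"],np.abs(s["qvel"]).max())
bot.hand_in()
```

```text
knob top [0.4754802  0.03880687 0.1998878 ] lift 0.02988780418449391
[0.50901548 0.02637611 0.12523927] [0.62263414 0.03422583 0.12561009] leaf rad 1.583848145734183
[-0.40090161 -0.15801087  0.09965356] 0.8355493547075261
the job is handed in; nothing more can be done
```

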